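# Open the instrument and pull its tall relay

## Robot

A 7-joint arm with a two-finger parallel gripper is mounted at the origin on the work surface. World frame = base frame: x ahead of the robot, y to its left, z up, the work surface at z = 0. Lengths are in m, angles in rad, forces in N, time in s.
With the tool pointing down it reaches from about 0.4 to 0.875 m from the base axis. Payload 19.3 kg.
Tool frame: the origin (TCP) lies at the very end of the fingers, on their centre line; the grasp point (between the pads) lies 19 mm behind it; z points along the fingers, y is the line along which they close (so a half turn about z gives the same grasp; the last joint's range is limited). The gripper opens to 85 mm and grips with 20 to 120 N. Pads are 22 mm wide; open, the fingers measure 114 mm over their backs; the gripper's body (76 mm by 85 mm) begins 54 mm behind the grasp point. The pads swing forward as they close: fully open they stand 13 mm farther back than shut.
Start: joints at [-1.355, 0.521, -0.036, 1.599, 0.021, 1.021, -0.113], TCP at [0.176, 0.6, 0.231] pointing down, gripper open.
Joint ranges: [-2.91, 2.91], [-0.3, 2.13], [-1.5, 1.42], [0.17, 2.43], [-1.26, 4.41], [0.16, 1.93], [-2.52, 2.52]. Speed limits (rad/s): [1.89, 1.89, 2.39, 2.39, 3.01, 3.01, 3.01].

## Interface

Orientations are given as [roll, pitch, yaw] about the fixed x, y, z axes, in that order (R = Rz(yaw) Ry(pitch) Rx(roll)).
In Python, from workcell import bot gives the robot as it stands.
- The arm moves only by the tool jog_arm, never from a script. Its argument "motion" is a list of rows, each a list of 5 numbers: the shift along the tool's x, y, z scaled (see below), then the turn about the tool's z scaled (see below), then the opening, from 0 (shut) to 1 (fully open). A call has 1 to 12 rows; each row shifts and turns the commanded pose from where the row before left it, along the tool's axes as they then stand; what a row does not reach is not made up. The controller multiplies each number of a shift by 30 mm and each number of a turn by 0.08 rad. A row lasts 1/10 s, in which the tool goes at most 50 mm and 8.59 degrees, less where a joint would pass 70% of its speed; a pose out of reach is approached as far as the arm can. A call with a number of a shift or a turn outside -1 to 1 is refused whole. A call with a gripper value outside its range is refused whole. The fingers move at their own pace and stop on an object; "newtons" is the grip in N (left out, the last holds). Time passes only in rows, so rows that do not move let the fingers close. It gives the time, the measured TCP pose, the force, the opening and the grip force at its end, in the units of the state.
- bot.observe(): the state, without advancing time (a new reading comes with each control period).
- bot.grab_frame(name): name is "scene" or "top"; returns a dict with "pixels" (400x640x3 uint8, red, green, blue), "fovy" (degrees; the focal length in pixels is half the picture's height over the tangent of half this angle, whatever the lens; pixels are square), "cx", "cy" (the principal point, pixels), "rvec" (rotation vector, rad) and "tvec" (3), from world to camera coordinates, as OpenCV has them. Camera axes: x right, y down, z forward; pixel columns grow to the right and rows downward; lengths in m; the calibration is good to about 2 mm. A picture is of the moment at which its call begins. There is no depth.
- bot.job_done(): hands the job in; it is judged then, once.
The state is a dict: "clock": time; "qpos": joint angles; "qd": joint speeds; "joint_efforts": joint torques, N m; "position": TCP position; "tool_rot": TCP orientation; "force": force on the tool from outside, world axes, zero at the start; "moment": the same for the moment, N m; "grip_width": finger opening in m; "finger_force": force on a finger pad.
Only numpy, scipy, OpenCV 4.12 (cv2) and the standard library are available. Lean on these libraries where they do the work, as an engineer would, in place of code of your own. Each camera call takes 0.05 s, during which the arm holds its last target. There are 200 camera calls.

## Task

Open the instrument: press down on top of its flat cover and drag it back towards the robot, along the rails, right to its stop, without bearing down hard on the thin cover or on anything inside. Then draw the taller of the two plug-in relays up out of its socket and set it down upright on the floor of the black parts tray, not dropping it. Leave the shorter relay in its socket, the cover open and everything else on the bench where it is.

Things in the scene. Friction and masses are not known exactly. Their poses are not given: they have to be found in the camera images.
- case: The instrument, fixed and level on the bench: beige case 230 (its x) x 194 (y) x 80 mm high. Origin on the bench under its centre; x points away from the robot (within 15 degrees) to the black front bezel. The rear bezel is off, so the cover can slide out at the robot's end, x = -115 mm. Push or press nothing of the instrument, outside or inside, with more than 25 N.
- bezel_top (a point): Middle of the top edge of the front bezel, 80 mm above the bench at case x = +110 mm; the bezel is 10 mm thick (x = +105 to +115 mm). The aluminium side rails, in whose grooves the cover slides, fill |y| = 87 to 95 mm over the whole length and top out at 79 mm.
- cover (a joint): How far the flat top cover is dragged back along the case's -x: 0 shut, 0.120 m at its stop; starts within 4 mm of shut. No spring, stays where left. It runs stiffly: about 5 N along the rails to move it. Nothing to hook or grip while shut: fingertips pressed on it drag it by friction, at roughly 8 to 14 N of downward force (varies from run to run); slipping means too little.
- cover_top (a point): Centre of the cover at the height of its two folded edges, 76 mm above the bench (rails 3 mm higher); moves with it. Cover: 220 (case x) x 174 (y) x 3 mm, vent slots in its robot-side half. Its thin sheet is dished or crowned: between the edges (|y| < 80 mm) the face lies anywhere from 5 mm under to 3 mm over this point, different each time, and gives 1 mm per 25 N. At its stop it leaves case x = -15 to +105 mm open.
- socket_left (a point): Centre of the recess floor of one relay socket, at case x = +50, y = +42 mm, 30 mm above the bench. The recess is 31 (x) x 25 (y) mm, its rim 36 mm above the bench. The sockets stand on a circuit board whose top is 28 mm above the bench; between case x = 0 and +105 mm nothing but the relays is higher than 40 mm.
- socket_right (a point): The same for the other socket, at case x = +50, y = -42 mm.
- tall_relay: The relay to take out: a grey rectangular block with a black foot, 28 (its x) x 22 (its y) x 36 mm tall, 35 g. Origin at the centre of its underside, z up. It stands loose in one of the two sockets (either one), square with the case, 6 mm deep, its top 66 mm above the bench; it simply lifts straight up.
- short_relay: The relay to leave: same footprint 28 x 22 mm and look but only 24 mm tall (top 54 mm above the bench), in the other socket. Origin at the centre of its underside.
- tray: Fixed black open parts tray lying on the bench left or right of the instrument, 150 (its x) x 120 (its y) mm outside, 18 mm high, walls 4 mm, floor 4 mm thick, empty. Origin on the bench under its centre, z up.
- tray_floor (a point): Centre of the tray's inner floor, 4 mm above the bench; axes as the tray's, inside 142 x 112 mm.
- multimeter: Bystander: yellow hand-held multimeter lying on its back, 185 x 90 x 43 mm. Origin at the centre of its underside.
- solder_spool: Bystander: upright metal spool of solder, 60 mm across, 38 mm high. Origin at the centre of its underside.
- flux_bottle: Bystander: white bottle, 54 mm across, 125 mm high, standing. Origin at the centre of its underside.
- screwdriver: Bystander: screwdriver lying flat, 180 mm long, beside or beyond the instrument.
- rear_bezel: Bystander: the instrument's rear bezel, a flat black rectangular frame 80 x 194 x 10 mm lying beyond the instrument. Origin at the centre of its underside.
- screw_dish: Bystander: small metal dish with four screws, 64 mm across, 14 mm high. Origin at the centre of its underside.
- solder_pump: Bystander: blue desoldering pump lying flat, 210 mm long, 22 mm thick.

How it is judged:
By the outcome, as a careful person would: the job done as asked, in the order asked, and still so for the second after the job is handed in, with the robot touching nothing.
It also fails if it takes over 69 s, if anything falls off the work surface, if the arm or the gripper's body presses on something with over 40 N, if the wrist force passes 120 N, or if a joint passes its speed limit or range.

## Working session

There is one attempt and no reset: what is moved stays moved. The work goes in short steps, Python scripts to look and compute and a tool call to move; the robot and the scene stay as the last step left them, time stands still between calls to the robot, and variables do not carry over. Pictures are saved under pics/ and viewed, at most 11 in all, crops included, and the job is handed in when it is done.

Besides the shell and the picture viewer there is one more tool, called after "Request:" as name([rows], argument=value, ...), one row to a line, values as JSON. jog_arm: Moves the arm, as the interface text tells. Shifts and turns lie within -1 to 1; 1 stands for 30 mm of shift or 0.08 rad of turn. Its arguments: {"type":"object","properties":{"motion":{"type":"array","items":{"type":"array","items":{"type":"number"}}},"newtons":{"type":"number"}},"required":["motion"]}

```bash
mkdir -p pics; ls; python3 - <<'E'
from workcell import bot
import cv2
print(bot.observe())
for n in("scene","top"):
    f=bot.grab_frame(n); print(n,{k:v for k,v in f.items() if k!="pixels"})
    cv2.imwrite(f"pics/{n}0.png",f["pixels"][:,:,::-1])
E
```

```text
pics
{'clock': 0.0, 'qpos': array([-1.35518003,  0.52197517, -0.03631856,  1.59999008,  0.0212036 ,
        1.02111974, -0.11279901]), 'qd': array([-0.00201102, -0.00034794,  0.00013153,  0.00067239,  0.0002682 ,
       -0.00020079, -0.00089944]), 'joint_efforts': array([-8.49961161e-04, -9.27095389e+01,  1.97932407e+00, -3.69929087e+01,
        1.76947145e-02,  8.31427606e-03, -1.80850049e-05]), 'position': array([0.17616027, 0.59931261, 0.23075646]), 'tool_rot': array([-3.14048884e+00,  8.71290276e-05,  2.85576131e+00]), 'force': array([-0.06047167, -0.22433652,  0.59197444]), 'moment': array([ 0.05960898,  0.00691808, -0.006158  ]), 'finger_force': 0.0, 'grip_width': 0.08554086012283335}
scene {'fovy': 53.8613649339683, 'cx': 319.9925451429896, 'cy': 200.5015065617319, 'rvec': array([ 1.74873865,  1.53225289, -0.78877077]), 'tvec': array([-0.08023451, -0.31442588,  1.7832818 ])}
top {'fovy': 54.375446370057254, 'cx': 323.50148398133814, 'cy': 192.29870318333775, 'rvec': array([ 2.0747119 , -2.13138691,  0.24525975]), 'tvec': array([0.02816069, 0.61805548, 1.05679951])}
```

View pics/scene0.png

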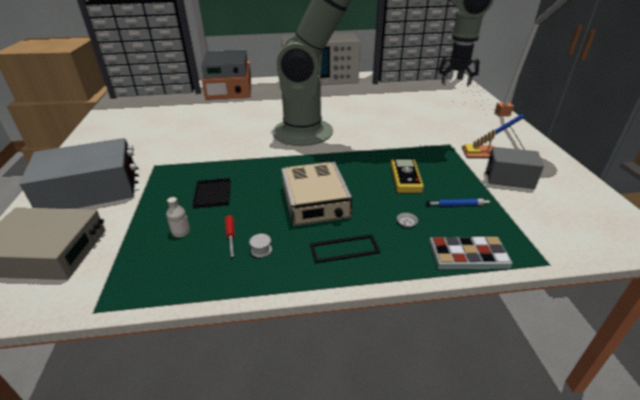

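View pics/top0.png

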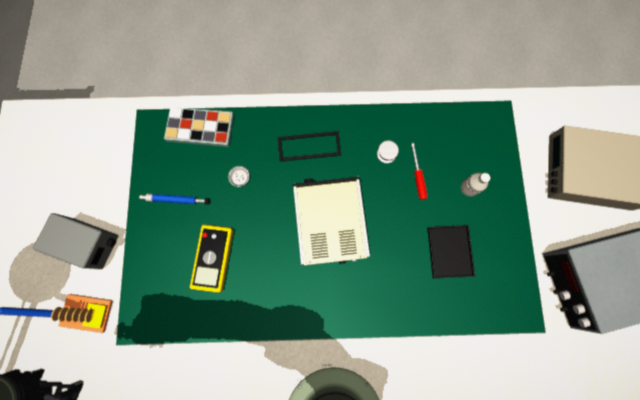

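The top view shows the instrument at about (331,221) with its vents toward the robot, the tray at (451,251) to the robot's right, the multimeter at (211,258), and the bystanders around them. I'll enlarge the instrument and tray region to get accurate corners.

```bash
cat > h.py <<'E'
import numpy as np,cv2
from workcell import bot
def cam(f):
    F=200/np.tan(np.radians(f["fovy"]/2))
    K=np.array([[F,0,f["cx"]],[0,F,f["cy"]],[0,0,1]]); return K,cv2.Rodrigues(f["rvec"])[0],f["tvec"]
def ray(f,uv,z):
    K,R,t=cam(f); d=R.T@np.linalg.solve(K,[uv[0],uv[1],1]); c=-R.T@t
    return c+d*(z-c[2])/d[2]
def proj(f,P):
    K,R,t=cam(f); return cv2.projectPoints(np.array(P,float).reshape(-1,1,3),f["rvec"],f["tvec"],K,None)[0][:,0]
def crop(f,u,v,w,h,s,name):
    c=f["pixels"][v:v+h,u:u+w,::-1]; cv2.imwrite(f"pics/{name}.png",cv2.resize(c,None,fx=s,fy=s,interpolation=cv2.INTER_CUBIC))
E
python3 - <<'E'
from h import *
f=bot.grab_frame("top"); crop(f,285,170,195,117,4,"t1")
K,R,t=cam(f);print(K[0,0],-R.T@t)
# rough plane points
for uv in[(294,185),(357,178),(369,257),(302,265)]: print(ray(f,uv,.079))
for uv in[(428,227),(469,226),(474,275),(433,278)]: print(ray(f,uv,.018))
E
```

```text
389.36310128857906 [0.36465033 0.02041769 1.16885588]
[0.64051287 0.09606394 0.079     ]
[ 0.6565551  -0.08663606  0.079     ]
[ 0.42956234 -0.10930386  0.079     ]
[0.41280077 0.07633519 0.079     ]
[ 0.516541   -0.29672064  0.018     ]
[ 0.51624429 -0.41902847  0.018     ]
[ 0.37355029 -0.41760643  0.018     ]
[ 0.36831022 -0.29817925  0.018     ]
```

View pics/t1.png

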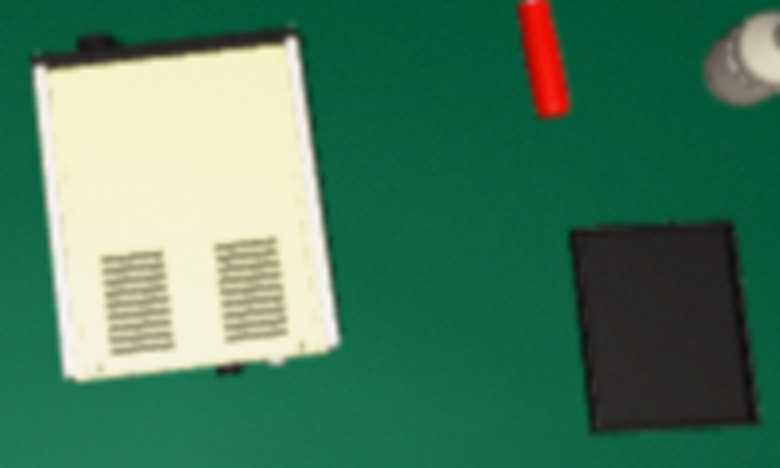

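The crop shows the case top corners at crop pixels (33,55), (298,28), (340,346) and (66,380), and the tray's at (570,230), (734,222), (758,424) and (592,433). I'll fit their poses.

```bash
cat >> h.py <<'E'
from scipy.optimize import least_squares
def T(p,P):
    c,s=np.cos(p[2]),np.sin(p[2]); P=np.atleast_2d(np.array(P,float)); return np.c_[p[0]+c*P[:,0]-s*P[:,1],p[1]+s*P[:,0]+c*P[:,1],P[:,2]]
def fit(f,px,P,p0):
    r=least_squares(lambda p:(proj(f,T(p,P))-px).ravel(),p0); return r.x,r.fun.round(2)
E
python3 - <<'E'
from h import *
f=bot.grab_frame("top")
c=lambda a:(np.array(a)-1.5)/4+[285,170]
p,e=fit(f,c([(33,55),(298,28),(340,346),(66,380)]),[(.115,.097,.08),(.115,-.097,.08),(-.115,-.095,.079),(-.115,.095,.079)],[.53,0,.1]);print("case",p,e)
q,e=fit(f,c([(570,230),(734,222),(758,424),(592,433)]),[(.075,.06,.018),(.075,-.06,.018),(-.075,-.06,.018),(-.075,.06,.018)],[.44,-.36,0]);print("tray",q,e)
np.save("p.npy",[p,q])
s=bot.grab_frame("scene")
for P,n in((p,"case"),(q,"tray")):
    print(n,proj(s,T(P,[(.115,.097,.08),(.115,-.097,.08),(-.115,-.097,.08),(-.115,.097,.08)] if n=="case" else [(.075,.06,.018),(.075,-.06,.018),(-.075,-.06,.018),(-.075,.06,.018)])).round(1))
im=s["pixels"].copy()
crop(s,185,150,175,80,4,"s1")
E
```

```text
case [ 0.5377745  -0.00652576  0.08521686] [-0.25  0.37  0.17 -0.13 -0.06  0.23  0.13 -0.46]
tray [ 0.44397688 -0.35641071  0.01678524] [ 0.31 -0.58 -0.56 -0.33  0.03  0.63  0.21  0.25]
case [[351.8 197.1]
 [290.3 205.4]
 [280.4 167. ]
 [334.2 160.6]]
tray [[228.8 200. ]
 [192.4 203.3]
 [197.2 179.1]
 [230.5 176.3]]
```

View pics/s1.png

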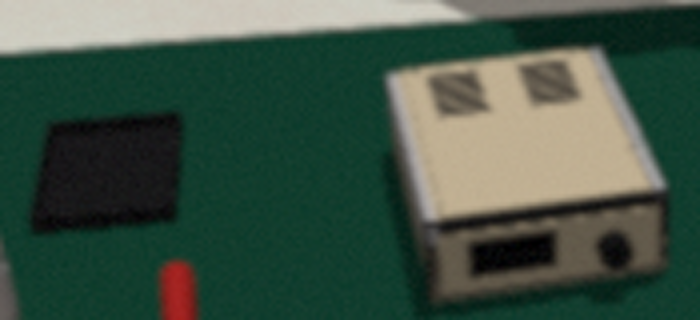

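The scene crop agrees with the fitted case front corners to within half a pixel. The rear corners are about 1 px off, which is acceptable for now. I'll use tool yaw ≈ case yaw + 90°, so tool x lies along case +y and tool y along case +x. First I'll turn and close the fingers.

Request:
jog_arm([
  [0,0,0,1,0],
  [0,0,0,1,0],
  [0,0,0,1,0],
  [0,0,0,1,0],
  [0,0,0,1,0],
  [0,0,0,1,0],
  [0,0,0,1,0],
  [0,0,0,1,0],
  [0,0,0,1,0],
  [0,0,0,1,0],
  [0,0,0,1,0],
  [0,0,0,1,0],
], newtons=40)

```text
clock: 1.45
position: [0.1761, 0.5996, 0.2312]
tool_rot: [-3.141, 0.0, 1.893]
force: [-0.0, 0.3, -0.3]
grip_width: 0.0002
finger_force: 0.0
```

Request:
jog_arm([
  [0,0,0,1,0],
  [0,0,0,1,0],
  [0,0,0,1,0],
  [-0.96,0.56,0,0,0],
  [-0.96,0.56,0,0,0],
  [-0.96,0.56,0,0,0],
  [-0.96,0.56,0,0,0],
  [-0.96,0.56,0,0,0],
  [-0.96,0.56,0,0,0],
])

```text
clock: 2.35
position: [0.2919, 0.4348, 0.2314]
tool_rot: [-3.142, -0.0, 1.656]
force: [0.2, 0.4, 1.0]
grip_width: 0.0002
finger_force: 0.0
```

Request:
jog_arm([
  [-0.958,0.558,0,0,0],
  [-0.958,0.558,0,0,0],
  [-0.958,0.558,0,0,0],
  [-0.958,0.558,0,0,0],
  [-0.958,0.558,0,0,0],
  [-0.958,0.558,0,0,0],
  [-0.958,0.558,0,0,0],
  [-0.958,0.558,0,0,0],
])

```text
clock: 3.15
position: [0.4449, 0.2171, 0.2314]
tool_rot: [3.141, -0.0, 1.656]
force: [0.9, 0.5, 0.1]
grip_width: -0.0001
finger_force: 0.0
```

Request:
jog_arm([
  [-0.958,0.558,0.4,0,0],
  [-0.958,0.558,0.4,0,0],
  [-0.958,0.558,0.4,0,0],
  [-0.958,0.558,0.4,0,0],
  [-0.958,0.558,0.4,0,0],
  [-0.958,0.558,0.4,0,0],
  [-0.958,0.558,0.5,0,0],
  [-0.958,0.558,0.5,0,0],
  [0,0,0.5,0,0],
  [0,0,0.2,0,0],
  [0,0,0,0,0],
  [0,0,0,0,0],
])

```text
clock: 4.35
position: [0.5972, 0.0016, 0.1088]
tool_rot: [3.141, -0.0, 1.657]
force: [-0.4, -0.1, 1.2]
grip_width: -0.0002
finger_force: 0.0
```

Request:
jog_arm([
  [0,0,0.4,0,0],
  [0,0,0.3,0,0],
  [0,0,0.2,0,0],
  [0,0,0.06,0,0],
  [0,0,0,0,0],
  [0,0,0,0,0],
])

```text
clock: 4.95
position: [0.5974, 0.0005, 0.0797]
tool_rot: [3.141, 0.0, 1.656]
force: [0.2, 0.7, -0.2]
grip_width: 0.0004
finger_force: 0.0
```

```bash
python3 - <<'E'
from h import *
o=bot.observe();print(o["position"],o["force"],o["qpos"].round(2))
f=bot.grab_frame("top"); crop(f,270,150,130,130,4,"t2"); print("tcp px in crop",(proj(f,[o["position"]])-[270,150])*4+1.5)
E
```

```text
[5.97373817e-01 4.75770834e-04 7.96652932e-02] [ 0.1506175   0.69622033 -0.23824006] [-0.31  0.7   0.31  1.8  -0.31  0.69  0.26]
tcp px in crop [[231.74211912 196.30974549]]
```

View pics/t2.png

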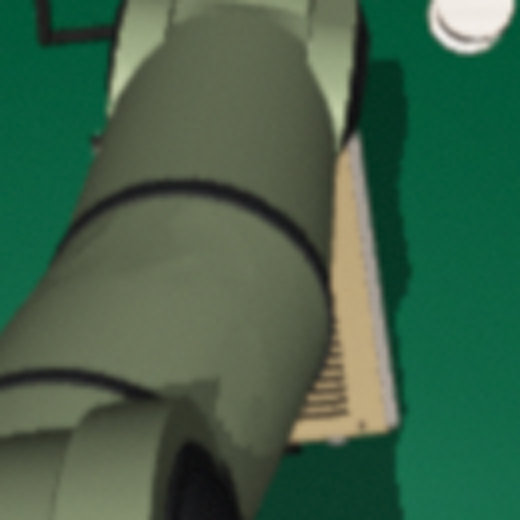

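The arm covers the instrument in the top view, so this picture doesn't help. I'll feel for the cover in steps of about 1 mm instead.

Request:
jog_arm([
  [0,0,0.04,0,0],
  [0,0,0,0,0],
])

```text
clock: 5.2
position: [0.5975, 0.0005, 0.0785]
tool_rot: [3.141, 0.0, 1.656]
force: [0.4, 0.3, 2.6]
grip_width: -0.0001
finger_force: 1.6
```

Request:
jog_arm([
  [0,0,0.02,0,0],
  [0,0,0,0,0],
])

```text
clock: 5.4
position: [0.5975, 0.0005, 0.0781]
tool_rot: [3.141, -0.0, 1.656]
force: [-0.5, 0.8, 8.0]
grip_width: 0.0001
finger_force: 3.8
```

Request:
jog_arm([
  [0,0,0.014,0,0],
  [0,0,0,0,0],
  [0,-0.1,0,0,0],
  [0,-0.1,0,0,0],
  [0,-0.1,0,0,0],
  [0,-0.1,0,0,0],
  [0,0,0,0,0],
])

```text
clock: 6.1
position: [0.5863, -0.0005, 0.0781]
tool_rot: [3.139, 0.0, 1.656]
force: [1.9, -1.1, 7.5]
grip_width: -0.0004
finger_force: 3.8
```

Request:
jog_arm([
  [0,0,0.014,0,0],
  [0,0,0,0,0],
  [0,-0.15,0,0,0],
  [0,-0.15,0,0,0],
  [0,-0.15,0,0,0],
])

```text
clock: 6.6
position: [0.5734, -0.0016, 0.0778]
tool_rot: [3.138, 0.0, 1.656]
force: [5.8, -0.2, 9.7]
grip_width: -0.0001
finger_force: 4.8
```

```bash
python3 - <<'E'
from h import *
o=bot.observe();print(o["position"],o["force"])
f=bot.grab_frame("scene"); crop(f,265,145,100,75,6,"s2")
E
```

```text
[ 0.57339566 -0.00157092  0.07783965] [ 5.78257128 -0.23729784  9.6582543 ]
```

View pics/s2.png

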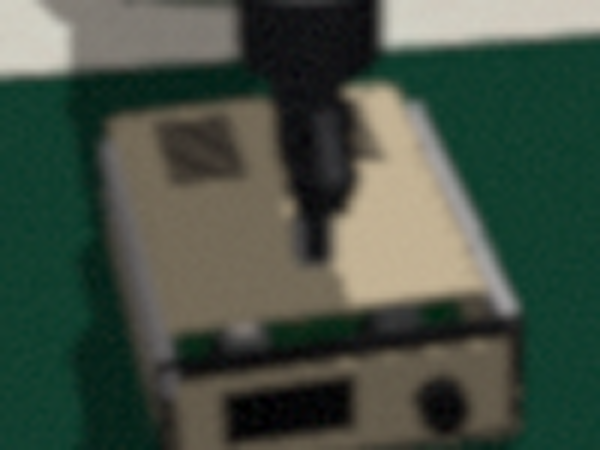

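The scene view shows the cover sliding with the fingertips: a dark gap has opened behind the bezel (crop y≈330) and the relay tops are visible at (245,335) and (395,318). I'll keep dragging.

Request:
jog_arm([
  [0,-0.15,0.006,0,0],
  [0,-0.17,0,0,0],
  [0,-0.17,0,0,0],
  [0,-0.17,0,0,0],
  [0,-0.17,0,0,0],
  [0,-0.17,0,0,0],
  [0,-0.17,0,0,0],
  [0,-0.17,0,0,0],
])

```text
clock: 7.45
position: [0.5334, -0.005, 0.0777]
tool_rot: [3.138, 0.0, 1.656]
force: [5.0, -0.9, 11.2]
grip_width: -0.0003
finger_force: 5.5
```

Request:
jog_arm([
  [0,-0.17,0,0,0],
  [0,-0.17,0,0,0],
  [0,-0.17,0,0,0],
  [0,-0.17,0,0,0],
  [0,-0.17,0,0,0],
  [0,-0.17,0,0,0],
  [0,-0.17,0,0,0],
  [0,-0.17,0,0,0],
])

```text
clock: 8.25
position: [0.4928, -0.0086, 0.0776]
tool_rot: [3.138, 0.0, 1.656]
force: [5.0, -0.5, 11.5]
grip_width: -0.0002
finger_force: 5.8
```

Request:
jog_arm([
  [0,-0.1,0,0,0],
  [0,-0.1,0,0,0],
  [0,-0.1,0,0,0],
  [0,-0.1,0,0,0],
])

```text
clock: 8.65
position: [0.4809, -0.0096, 0.0776]
tool_rot: [3.138, 0.0, 1.656]
force: [5.4, -0.1, 12.6]
grip_width: -0.0
finger_force: 5.9
```

Request:
jog_arm([
  [0,-0.1,0,0,0],
  [0,-0.1,0,0,0],
  [0,-0.1,0,0,0],
  [0,-0.1,0,0,0],
])

```text
clock: 9.05
position: [0.4699, -0.0104, 0.0778]
tool_rot: [3.136, 0.0, 1.656]
force: [9.7, 1.5, 11.2]
grip_width: -0.0003
finger_force: 5.9
```

Request:
jog_arm([
  [0,-0.1,0,0,0],
  [0,-0.1,0,0,0],
])

```text
clock: 9.25
position: [0.4641, -0.0109, 0.0778]
tool_rot: [3.135, 0.0, 1.656]
force: [10.0, 0.6, 13.0]
grip_width: 0.0
finger_force: 6.2
```

Request:
jog_arm([
  [0,0,-0.3,0,0],
  [0,0,-0.8,0,0],
  [0,0,-0.9,0,0],
  [0,0,-0.9,0,0],
  [-0.9,0,-0.6,0,0.7],
  [-0.9,0,0,0,0.7],
  [-0.9,0,0,0,0.7],
  [-0.9,0,0,0,0.7],
  [-0.9,0,0,0,0.7],
  [-0.9,0,0,0,0.7],
  [-0.9,0,0,0,0.7],
  [0,0,0,0,0.7],
])

```text
clock: 10.45
position: [0.4766, -0.2027, 0.182]
tool_rot: [-3.141, 0.001, 1.652]
force: [0.0, 0.8, 0.6]
grip_width: 0.0602
finger_force: 0.0
```

```bash
python3 - <<'E'
from h import *
o=bot.observe();print(o["position"],o["force"],o["grip_width"])
p,q=np.load("p.npy")
ims=[]
for n,(u,v,w,h,s) in(("top",(280,165,100,110,5)),("scene",(270,150,90,80,5))):
    f=bot.grab_frame(n); crop(f,u,v,w,h,s,n+"3"); ims.append(cv2.imread(f"pics/{n}3.png"))
    for y in(.042,-.042):
        print(n,y,*[((proj(f,T(p,[(.05,y,z)]))-[u,v])*s+s/2-.5).round(0).tolist() for z in(.054,.066)])
H=max(i.shape[0] for i in ims)
ims=[cv2.copyMakeBorder(i,0,H-i.shape[0],0,0,0) for i in ims]
m=np.hstack(ims);print(m.shape);cv2.imwrite("pics/m3.png",cv2.resize(m,(800,int(H*800/m.shape[1]))))
E
```

```text
[ 0.47664157 -0.20270246  0.18200721] [0.00889904 0.84403091 0.56210246] 0.06016986212290563
top 0.042 [[173.0, 204.0]] [[172.0, 200.0]]
top -0.042 [[316.0, 188.0]] [[317.0, 184.0]]
scene 0.042 [[301.0, 224.0]] [[301.0, 209.0]]
scene -0.042 [[175.0, 241.0]] [[174.0, 226.0]]
(550, 950, 3)
```

View pics/m3.png

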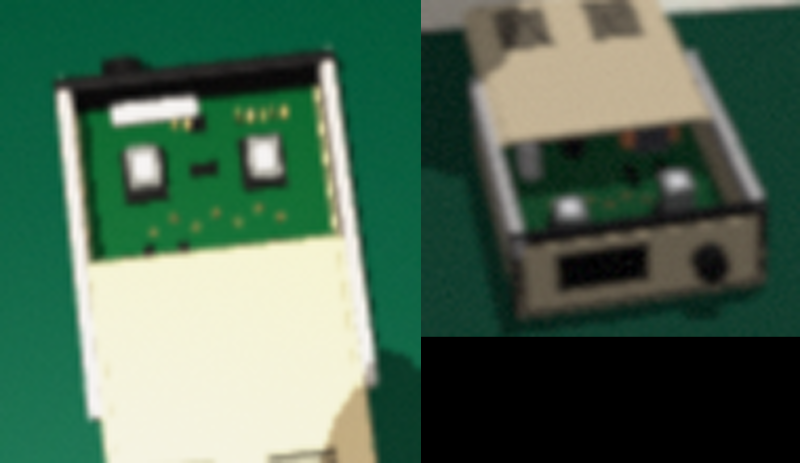

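The top view shows the cover fully back, exposing the board, with relay tops at about (144,166) and (264,157). In the scene view they're at about (676,180) and (570,205), so the left one (case y=+42) looks taller. I'll check that numerically.

```bash
python3 - <<'E'
from h import *
p,q=np.load("p.npy")
for n in("top","scene"):
    f=bot.grab_frame(n); g=cv2.cvtColor(f["pixels"],cv2.COLOR_RGB2GRAY).astype(float)
    for y in(.042,-.042):
        c=proj(f,T(p,[(.05,y,.06)]))[0]; u,v=c.round().astype(int); r=8
        w=g[v-r:v+r+1,u-r:u+r+1]; m=w>140; 
        k,l,st,ce=cv2.connectedComponentsWithStats(m.astype(np.uint8)); i=l[r,r] or 1+st[1:,4].argmax()
        print(n,y,"centroid",(ce[i]+[u-r,v-r]).round(2),"area",st[i])
        for z in(.054,.066):
            P=proj(f,T(p,[(.05+a,y+b,z) for a,b in((.014,.011),(.014,-.011),(-.014,-.011),(-.014,.011))]))
            print("  z",z,P.mean(0).round(2),"area",round(cv2.contourArea(P.astype(np.float32)),1))
        if n=="scene": print(w[:, 3:14].astype(int))
E
```

```text
top 0.042 centroid [313.61 203.98] area [ 4  3  8  9 62]
  z 0.054 [314.19 205.39] area 71.1
  z 0.066 [314.1  204.59] area 72.6
top -0.042 centroid [342.27 201.8 ] area [ 4  4  8  9 60]
  z 0.054 [342.77 202.23] area 70.7
  z 0.066 [342.98 201.4 ] area 72.1
scene 0.042 centroid [330.13 192.47] area [ 6  6  5  4 15]
  z 0.054 [329.83 194.48] area 33.3
  z 0.066 [329.85 191.46] area 33.3
[[ 34  31  32  30  29  30  30  31  29  28  35]
 [ 32  31  32  31  33  32  30  30  27  27  27]
 [ 24  25  26  27  29  29  27  28  32  31  30]
 [ 24  18  18  24  30  29  31  28  28  27  33]
 [ 19  15  19  38  48  52  50  47  40  31  27]
 [ 30  41  60  81  98 102 101  88  66  42  35]
 [ 38  57  88 123 149 160 156 134  95  62  47]
 [ 41  62 100 142 175 193 190 164 124  81  57]
 [ 46  59  94 138 172 191 187 168 131  98  68]
 [ 50  55  78 113 142 153 147 131 113  89  66]
 [ 52  47  62  87 108 105  95  85  76  67  56]
 [ 51  48  49  63  73  71  66  60  58  54  53]
 [ 47  43  42  50  53  57  54  54  55  52  53]
 [ 39  37  38  46  55  55  54  51  49  49  50]
 [ 32  25  34  43  48  48  48  42  41  40  38]
 [ 26
[... 321 characters left out ...]
  31  31  27  30  29  31  28  28  30  30]
 [ 39  32  30  30  29  28  30  28  27  31  30]
 [ 31  29  31  30  30  29  29  30  29  28  28]
 [ 28  28  29  28  27  29  26  31  31  26  33]
 [ 31  30  30  30  29  28  33  33  35  34  37]
 [ 32  35  36  38  39  44  48  53  53  50  50]
 [ 42  48  55  63  75  83  90  88  77  69  58]
 [ 49  61  73  95 121 140 145 137 114  89  69]
 [ 57  65  83 114 156 183 191 176 143 105  70]
 [ 51  57  75 113 162 191 199 185 156 112  76]
 [ 50  49  66 102 142 165 172 164 143 110  79]
 [ 42  43  53  88 111 124 127 123 111  92  71]
 [ 43  33  39  58  73  75  80  77  72  64  54]
 [ 38  32  26  38  45  45  44  43  39  39  35]
 [ 31  27  23  28  29  28  24  25  22  24  20]]
```

Both views agree: the relay at case y=+42 is the tall one (same +1 px bias in both scene fits). I'll move above it at (0.585, 0.041).

Request:
jog_arm([
  [0.973,0.537,0,0,0.6],
  [0.973,0.537,0,0,0.6],
  [0.973,0.537,0,0,0.6],
  [0.973,0.537,0,0,0.6],
  [0.973,0.537,0,0,0.6],
  [0.973,0.537,0,0,0.6],
  [0.973,0.537,0.4,0,0.6],
  [0.973,0.537,0.8,0,0.6],
  [0,0,0.8,0,0.6],
  [0,0,0,0,0.6],
  [0,0,0,0,0.6],
], newtons=20)

```text
clock: 11.75
position: [0.5855, 0.0441, 0.1222]
tool_rot: [-3.141, 0.0, 1.656]
force: [0.1, -0.6, 0.4]
grip_width: 0.0517
finger_force: 0.0
```

Request:
jog_arm([
  [-0.1,0,0.5,0,0.6],
  [0,0,0.5,0,0.6],
  [0,0,0.4,0,0.6],
  [0,0,0.1,0,0.6],
  [0,0,0,0,0.6],
])

```text
clock: 12.25
position: [0.5858, 0.0411, 0.0761]
tool_rot: [-3.141, 0.0, 1.655]
force: [0.6, 1.2, 1.1]
grip_width: 0.0512
finger_force: 0.0
```

```bash
python3 - <<'E'
from h import *
o=bot.observe();print(o["position"],o["force"],o["grip_width"])
f=bot.grab_frame("scene"); crop(f,270,140,100,75,7,"s4")
print(((proj(f,[o["position"]])-[270,140])*7+3))
E
```

```text
[0.58580892 0.04106753 0.07611664] [0.60371383 1.18150497 1.09054382] 0.051233451121536246
[[425.78864172 347.05679888]]
```

View pics/s4.png

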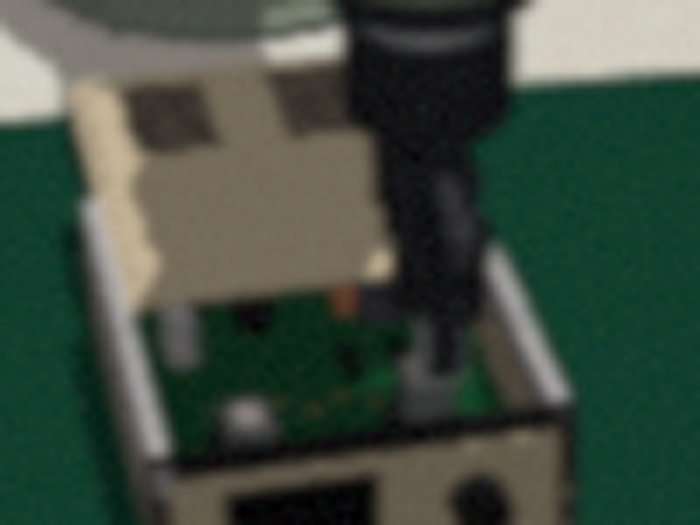

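The front fingertip at about (437,370) lines up with the tall relay at (428,385), allowing for its forward offset. I'll descend and grip.

Request:
jog_arm([
  [0,0,0.3,0,0.6],
  [0,0,0.3,0,0.6],
  [0,0,0.3,0,0.6],
  [0,0,0.2,0,0.6],
  [0,0,0.05,0,0.6],
  [0,0,0,0,0.6],
])

```text
clock: 12.9
position: [0.586, 0.0412, 0.0419]
tool_rot: [-3.141, 0.0, 1.656]
force: [-0.6, -0.2, -0.3]
grip_width: 0.0511
finger_force: 0.0
```

Request:
jog_arm([
  [0,0,0,0,0.45],
  [0,0,0,0,0.4],
  [0,0,0,0,0.37],
  [0,0,0,0,0.37],
], newtons=20)

```text
clock: 13.3
position: [0.5862, 0.0413, 0.0424]
tool_rot: [3.141, -0.0, 1.656]
force: [-0.5, -0.2, 0.4]
grip_width: 0.0313
finger_force: 0.0
```

Request:
jog_arm([
  [0,0,0,0,0.34],
  [0,0,0,0,0.31],
  [0,0,0,0,0.28],
  [0,0,0,0,0.25],
  [0,0,0,0,0.2],
  [0,0,0,0,0.2],
])

```text
clock: 13.9
position: [0.5862, 0.0413, 0.0424]
tool_rot: [3.141, -0.0, 1.656]
force: [-0.9, 0.7, 6.0]
grip_width: 0.0277
finger_force: 20.2
```

Request:
jog_arm([
  [0,0,-0.1,0,0.2],
  [0,0,-0.2,0,0.2],
  [0,0,-0.3,0,0.2],
  [0,0,-0.4,0,0.2],
  [0,0,-0.5,0,0.2],
  [0,0,-0.5,0,0.2],
  [0,0,-0.5,0,0.2],
  [0,0,-0.5,0,0.2],
  [0,0,-0.3,0,0.2],
  [0,0,0,0,0.2],
  [0,0,0,0,0.2],
])

```text
clock: 15.0
position: [0.586, 0.0414, 0.141]
tool_rot: [-3.141, -0.0, 1.656]
force: [0.8, 1.0, -0.6]
grip_width: 0.0275
finger_force: 20.5
```

```bash
python3 - <<'E'
from h import *
o=bot.observe();print(o["position"],o["force"],o["grip_width"])
p,q=np.load("p.npy"); print(q)
f=bot.grab_frame("scene"); crop(f,250,110,120,95,6,"s5")
E
```

```text
[0.58596095 0.041392   0.14100507] [ 0.75342607  1.00249683 -0.57871844] 0.027526406551747845
[ 0.44397688 -0.35641071  0.01678524]
```

View pics/s5.png

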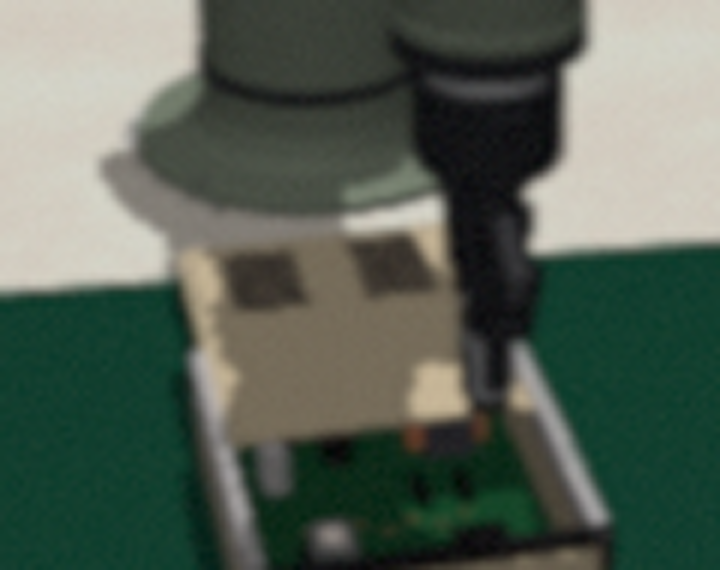

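The scene view shows the socket at about (480,530) empty, the relay held between the fingers, the short relay still in place at (333,540) and the cover open. I'll carry it to the tray.

Request:
jog_arm([
  [-0.3,-0.14,-0.2,0,0.2],
  [-0.6,-0.27,-0.2,0,0.2],
  [-0.8,-0.365,0,0,0.2],
  [-0.8,-0.365,0,0,0.2],
  [-0.8,-0.365,0,0,0.2],
  [-0.8,-0.365,0,0,0.2],
  [-0.8,-0.365,0,0,0.2],
  [-0.8,-0.365,0,0,0.2],
  [-0.8,-0.365,0,0,0.2],
  [-0.8,-0.365,0,0,0.2],
  [-0.8,-0.365,0,0,0.2],
  [-0.8,-0.365,0,0,0.2],
])

```text
clock: 16.25
position: [0.4856, -0.2375, 0.1536]
tool_rot: [-3.141, 0.0, 1.654]
force: [0.3, -0.2, -0.4]
grip_width: 0.0277
finger_force: 20.5
```

Request:
jog_arm([
  [-0.8,-0.365,0,0,0.2],
  [-0.8,-0.365,0,0,0.2],
  [-0.8,-0.365,0,0,0.2],
  [-0.6,-0.27,0,0,0.2],
  [-0.3,-0.14,0,0,0.2],
  [0,0,0.5,0,0.2],
  [0,0,0.8,0,0.2],
  [0,0,0.8,0,0.2],
  [0,0,0.5,0,0.2],
  [0,0,0,0,0.2],
  [0,0,0,0,0.2],
])

```text
clock: 17.35
position: [0.4507, -0.3379, 0.0758]
tool_rot: [3.142, 0.0, 1.656]
force: [0.3, 0.2, -0.6]
grip_width: 0.0278
finger_force: 20.5
```

Request:
jog_arm([
  [-0.3,-0.1,0.2,0,0.2],
  [-0.3,-0.1,0.4,0,0.2],
  [0,0,0.4,0,0.2],
  [0,0,0.3,0,0.2],
  [0,0,0.2,0,0.2],
  [0,0,0.15,0,0.2],
  [0,0,0,0,0.2],
  [0,0,0,0,0.2],
])

```text
clock: 18.15
position: [0.4465, -0.356, 0.0258]
tool_rot: [3.141, 0.0, 1.656]
force: [-0.3, 0.5, 0.4]
grip_width: 0.0273
finger_force: 20.5
```

```bash
python3 - <<'E'
from h import *
o=bot.observe();print(o["position"],o["force"],o["grip_width"])
f=bot.grab_frame("scene"); crop(f,170,130,100,85,6,"s6")
print((proj(f,T(np.load("p.npy")[1],[(a*.071,b*.056,.004) for a,b in((1,1),(1,-1),(-1,-1),(-1,1))]))-[170,130])*6+2.5,(proj(f,[o["position"]])-[170,130])*6)
E
```

```text
[ 0.44650557 -0.35596205  0.02583946] [-0.25772959  0.4627121   0.44134044] 0.02732028588342241
[[352.19229171 439.07247269]
 [149.97160774 457.64121942]
 [176.00630044 319.39795234]
 [362.21494676 303.44271704]] [[252.37922687 346.25418032]]
```

View pics/s6.png

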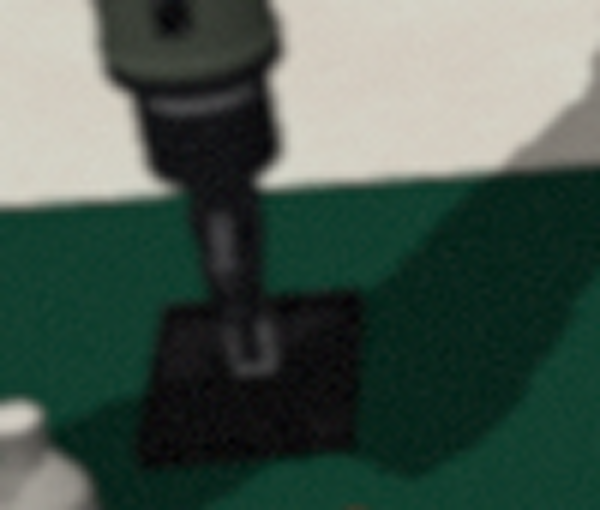

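The fingers and relay are over the middle of the tray, at crop (250,350). I'll lower gently to the floor; contact is expected at TCP z≈0.0165.

Request:
jog_arm([
  [0,0,0.1,0,0.2],
  [0,0,0.08,0,0.2],
  [0,0,0.06,0,0.2],
  [0,0,0,0,0.2],
])

```text
clock: 18.6
position: [0.4462, -0.3559, 0.0182]
tool_rot: [-3.141, -0.0, 1.656]
force: [-0.4, 0.3, -0.6]
grip_width: 0.0275
finger_force: 20.5
```

Request:
jog_arm([
  [0,0,0.03,0,0.2],
  [0,0,0.01,0,0.2],
  [0,0,0,0,0.2],
])

```text
clock: 18.9
position: [0.4463, -0.356, 0.0173]
tool_rot: [-3.142, -0.0, 1.656]
force: [0.6, 0.8, -1.1]
grip_width: 0.0277
finger_force: 20.5
```

Request:
jog_arm([
  [0,0,0.025,0,0.2],
  [0,0,0,0,0.2],
  [0,0,0,0,0.2],
])

```text
clock: 19.2
position: [0.4463, -0.356, 0.0165]
tool_rot: [-3.142, -0.0, 1.656]
force: [-0.6, 0.1, -1.2]
grip_width: 0.0275
finger_force: 20.5
```

Request:
jog_arm([
  [0,0,0.025,0,0.2],
  [0,0,0,0,0.2],
  [0,0,0,0,0.2],
])

```text
clock: 19.5
position: [0.4464, -0.3561, 0.0163]
tool_rot: [3.141, -0.0, 1.656]
force: [-1.3, 3.1, 12.8]
grip_width: 0.0277
finger_force: 22.1
```

Contact came where expected. I'll ease the load, release slowly, then rise.

Request:
jog_arm([
  [0,0,-0.012,0,0.2],
  [0,0,0,0,0.34],
  [0,0,0,0,0.37],
  [0,0,0,0,0.4],
  [0,0,0,0,0.5],
  [0,0,0,0,0.6],
  [0,0,0,0,0.6],
])

```text
clock: 20.2
position: [0.4463, -0.356, 0.0161]
tool_rot: [-3.141, -0.0, 1.656]
force: [-0.5, 0.7, 0.9]
grip_width: 0.0512
finger_force: 0.0
```

Request:
jog_arm([
  [0,0,-0.2,0,0.6],
  [0,0,-0.4,0,0.6],
  [0,0,-0.8,0,0.6],
  [0,0,-0.9,0,0.6],
  [0,0,-0.9,0,0.6],
  [0,0,-0.9,0,0.6],
  [0,0,-0.9,0,0.6],
  [0.9,0,0,0,0.6],
  [0.9,0,0,0,0.6],
  [0.9,0,0,0,0.6],
  [0.9,0,0,0,0.6],
  [0,0,0,0,0.6],
])

```text
clock: 21.4
position: [0.4372, -0.2453, 0.167]
tool_rot: [3.141, -0.001, 1.659]
force: [0.6, -0.4, -1.0]
grip_width: 0.0515
finger_force: 0.0
```

```bash
python3 - <<'E'
from h import *
o=bot.observe();print(o["position"],o["force"],o["grip_width"])
a=bot.grab_frame("scene")["pixels"][145:225,170:370]; b=bot.grab_frame("top")["pixels"][170:300,280:480]
cv2.imwrite("pics/end.png",cv2.resize(np.vstack([a,b])[:,:,::-1],None,fx=2.85,fy=2.85,interpolation=cv2.INTER_CUBIC))
E
```

```text
[ 0.43724189 -0.24527562  0.16702671] [ 0.61385825 -0.40876939 -1.00556271] 0.05153740062427579
```

View pics/end.png

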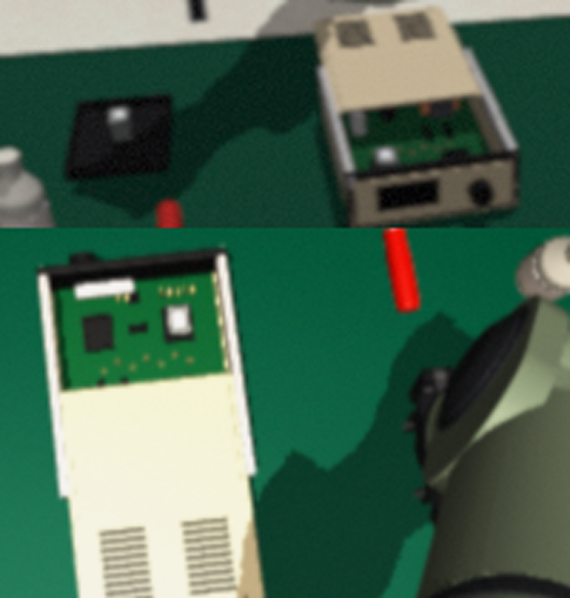

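The relay stands upright in the tray at (119,120) and its socket is empty. The short relay is in place at (178,322), and the cover edge is at about (147,384). I'll check the cover's travel numerically before handing in.

```bash
python3 - <<'E'
from h import *
p,q=np.load("p.npy"); f=bot.grab_frame("top")
g=f["pixels"].astype(float)
for y in(-.02,0,.02):
    xs=np.arange(-.05,.02,.0005); uv=proj(f,T(p,[(x,y,.076) for x in xs])).astype(np.float32)
    v=cv2.remap(g[:,:,0].astype(np.float32),uv[:,:1],uv[:,1:],cv2.INTER_LINEAR)[:,0]
    print(y,xs[np.argmin(abs(v-(v[0]+v[-1])/2))])
E
```

```text
-0.02 -0.011499999999999969
0 -0.011499999999999969
0.02 -0.011499999999999969
```

```bash
python3 - <<'E'
from h import *
p,q=np.load("p.npy"); f=bot.grab_frame("top"); g=f["pixels"].astype(np.float32)
def prof(y,z,a,b,ch):
    xs=np.arange(a,b,.002); uv=proj(f,T(p,[(x,y,z) for x in xs])).astype(np.float32)
    return [(round(x*1000),int(v)) for x,v in zip(xs,cv2.remap(g[:,:,ch],uv[:,:1],uv[:,1:],cv2.INTER_LINEAR)[:,0])]
print("front outer/bezel",prof(0,.08,.095,.13,1))
print("rail front end",prof(.091,.079,.09,.125,0),"\nrail rear end",prof(.091,.079,-.13,-.1,0))
print("cover",prof(0,.076,-.03,.005,0))
E
```

```text
front outer/bezel [(95, 27), (97, 15), (99, 11), (101, 11), (103, 10), (105, 16), (107, 25), (109, 36), (111, 39), (113, 44), (115, 53), (117, 69), (119, 82), (121, 90), (123, 92), (125, 93), (127, 93), (129, 93)]
rail front end [(90, 237), (92, 236), (94, 235), (96, 233), (98, 231), (100, 230), (102, 228), (104, 223), (106, 196), (108, 147), (110, 94), (112, 59), (114, 40), (116, 33), (118, 26), (120, 19), (122, 13), (124, 8)] 
rail rear end [(-130, 68), (-128, 68), (-126, 65), (-124, 68), (-122, 71), (-120, 74), (-118, 88), (-116, 132), (-114, 183), (-112, 229), (-110, 238), (-108, 243), (-106, 244), (-104, 244), (-102, 243)]
cover [(-30, 245), (-28, 245), (-26, 245), (-24, 245), (-22, 245), (-20, 245), (-18, 243), (-16, 239), (-14, 206), (-12, 153), (-10, 91), (-8, 50), (-6, 29), (-4, 23), (-2, 22), (0, 22), (2, 22), (4, 23)]
```

The rail/bezel boundary, known to be at +105 mm, reads +108.5. That is the same +3.5 mm bias as the cover edge, so the cover is at its stop. The drag force also doubled there.

```bash
python3 -c "
from workcell import bot
print(bot.job_done())"
```

```text
the job is handed in; nothing more can be done
None
```

The job is handed in at about 21 s on the clock: the cover is back at its stop, the tall relay stands upright on the tray floor, and the short relay is still in its socket.

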